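# Seat the blue vial carrier in the tumble mixer

## Robot

A 6-joint arm with a two-finger parallel gripper is mounted at the origin on the work surface. World frame = base frame: x ahead of the robot, y to its left, z up, the work surface at z = 0. Lengths are in m, angles in degrees, forces in N, time in s.
With the tool pointing down it reaches from about 0.4 to 0.825 m from the base axis. Payload 7 kg.
Tool frame: the origin (TCP) lies on the front face of the gripper's body, between the roots of the fingers; the fingertips stand 66 mm ahead of it and the grasp point (between the pads) lies manip.grasp_offset ahead of it (manip.grasp_offset is the distance from the TCP to the grasp point, in m); z points along the fingers, y is the direction in which the jaws open and shut (so a half turn about z gives the same grasp; the last joint's range is limited). The gripper opens to 88 mm and grips with 3 to 60 N. Pads are 19 mm wide; open, the fingers measure 130 mm over their backs; the gripper's body (78 mm by 193 mm) begins 47 mm behind the grasp point.
Start: joints at [87.496, 20.546, 0.682, 0, -70.136, -16.507], TCP at [0.22, 0.638, 0.292] pointing down, gripper open.
Joint ranges: [-176.03, 176.03], [-82.01, 121.73], [-58.28, 71.71], [-173.87, 95.51], [-174.79, -0.11], [-173.66, 173.66]. Speed limits (degrees/s): [136.94, 136.94, 172.46, 180, 180, 180].

## Interface

Orientations are given as a 3x3 rotation matrix whose columns are the frame's x, y, z axes.
In Python, from rig import manip gives the robot as it stands.
- The arm moves only by the shell command python3 -m inch 'ROWS'. ROWS is JSON, a list of rows, each a list of 5 numbers: the shift along the tool's x, y, z in units of 0.1 m (1.0 is 0.1 m), then the turn about the tool's z in units of 2 rad (1.0 is 2 rad), then the closure, from 0 (fully open) to 1 (shut). In form: [[dx, dy, dz, twist, grip], ...]. A call has 1 to 12 rows; each row is the pose to reach, as a shift and turn from the pose commanded when the call began, along the tool's axes at that moment; what a row does not reach only later rows make up. A row lasts 1/12 s, in which the tool goes at most 41.7 mm and 7.16 degrees, less where a joint would pass 70% of its speed; a pose out of reach is approached as far as the arm can. A call with a number of a shift or a turn outside -1 to 1 is refused whole. A call with a gripper value outside its range is refused whole. The fingers move at their own pace and stop on an object; the grip force is fixed at half the most. Time passes only in rows, so rows that repeat a pose let the fingers close. It gives the time, the measured TCP pose, the force and the opening at its end, in the units of the state.
- manip.observe(): the state, without advancing time (a new reading comes with each control period).
- manip.read_camera(name): name is "side" or "top"; returns the picture (420x560x3 uint8, red, green, blue); there is no depth.
- manip.camera_params(name): a dict with "K" (3x3 intrinsics, pixels), "xyz" and "orientation" of the camera in the world. Camera axes: x right, y up, looking along -z (the intrinsics and any distortion apply to the point x, -y, -z); pixel columns grow to the right and rows downward; lengths in m; the calibration is good to about 2 mm. A picture is of the moment at which its call begins. camera_params takes no time and is no camera call.
- manip.sign_off(): hands the job in, once; it reports no verdict.
Trained networks look in the newest picture that a camera, given by its name, has taken for a name from the list of things; names that differ only in an ending like _2 or _b are one class to them, and where a whole thing is asked for, a point or a joint stands for the part that bears it (a point fixed in the world has none). Each returns a list of dicts, best first, with "score" (0 to 1); they miss things now and then, are a little off and sometimes report something else, mostly with a low value. They report only what shows in the picture. A call takes as long as a camera call. They do not tell look-alikes from the thing itself.
- manip.recognise(camera, thing): "position" ([row, column] as shares, 0 to 1, of the picture: columns of its width, rows of its height, amid what is visible of it).
- manip.tip_of(camera, thing): "position" ([row, column] as shares, 0 to 1, of the picture: columns of its width, rows of its height: a listed point, or the origin of a listed thing).
The state is a dict: "t": time; "joints": joint angles; "qd": joint speeds; "effort": joint torques, N m; "eef_pos": TCP position; "orientation": TCP orientation; "contact_force": force on the tool from outside, world axes, zero at the start; "wrist_torque": the same for the moment, N m; "finger_gap": finger opening in m.
Only numpy, scipy, OpenCV 4.12 (cv2) and the standard library are available. Lean on these libraries where they do the work, as an engineer would, in place of code of your own. Each camera call takes 0.05 s, during which the arm holds its last target.

## Task

The blue samples are due for mixing: pick up the blue vial carrier from the bench and lower it into the white tumble mixer, so that both axle ends rest at the bottom of its two open slots with the vials between the uprights. The vials are glass, so do not drop it: keep hold until the axle is well down in both slots, then let go and leave it lying there at rest. Leave the orange carrier where it is.

Things in the scene. Friction and masses are not known exactly. Their poses are not given: they have to be found in the camera images.
- blue_carrier_center (a point): Blue vial carrier, loose, 0.25 kg: blue grip block 40x40 mm in section, 36 mm long, amber vials either side (38x38 mm), blue square end plates 52x52 mm (outer faces at y = +/-56 mm), steel axle d 10 mm, 184 mm long, along y. Ends alike. Point: centre, on the axle line, 26 mm above the bench as it lies on its plates. Grip the block from above across x (x level, z up at the start).
- orange_carrier_center (a point): Orange vial carrier, loose, a bystander to leave alone: same shape, size and axes as the blue one, but with orange grip block, end plates and vial caps. Point: its centre, 26 mm above the bench.
- mixer: Tumble mixer, fixed: white base 130 mm (x) by 225 mm (y -100 to +125 mm), deck 40 mm above the bench. Origin: on the bench, midway between its two slotted uprights; z up. Outside the +y upright is a grey drive housing 75 mm high (y 97 to 123 mm), lower than a seated axle.
- mixer_seat (a point): Middle of the line of the two slots, 90 mm above the bench, where a seated carrier's centre lies; y runs along the axle. Dark steel uprights centred at y = +/-76 mm, 12 mm thick, 76 mm wide (x), tops 37 mm above this point. Slots open upward at x = 0: 48 mm wide at the top, V down to 16 mm at 9 mm above this point, then straight to a flat bottom 5 mm below it. End play 14 mm either way.
Not all that is in view belongs to the job. Leave any turquoise look-alike of the part that bears blue_carrier_center alone.

How it is judged (in metres and radians):
On the way:
1. the blue carrier, still held in the gripper, has been lowered until its axle is within 25 mm of the bottom of the slots (contact force between the fingers and blue_carrier above 0.5 N and z of blue_carrier_center in the frame of mixer between 0.08 and 0.115 m and x of blue_carrier_center in the frame of mixer between -0.02 and 0.02 m and y of blue_carrier_center in the frame of mixer between -0.02 and 0.02 m), for 0.05 s.
At the end, for the whole second after the job is handed in: The blue carrier rests, released, with both axle ends on the bottom of the slots: its centre within 6 mm of the seated height (90 mm above the bench), within 8 mm of the slots' line across and within 18 mm of the middle along it, its axle parallel to the mixer's y axis within 0.08 rad; at rest (z of blue_carrier_center in the frame of mixer between 0.084 and 0.096 m and x of blue_carrier_center in the frame of mixer between -0.008 and 0.008 m and y of blue_carrier_center in the frame of mixer between -0.018 and 0.018 m and angle between the y axis of blue_carrier_center and the y axis of mixer, either way round below 0.08 rad and linear speed of blue_carrier below 0.03 m/s and angular speed of blue_carrier below 0.5 rad/s); the robot touches nothing.
It fails at once if the orange carrier is moved by more than 30 mm (distance of orange_carrier_center from where it was at the start of the episode above 0.03 m).
It also fails if it takes over 40 s, if anything falls off the work surface, if the arm or the gripper's body presses on something with over 40 N, if the wrist force passes 120 N, or if a joint passes its speed limit or range.

## Working session

There is one attempt and no reset: what is moved stays moved. The work goes in short steps, Python scripts to look and compute and a shell command to move; the robot and the scene stay as the last step left them, time stands still between calls to the robot, and variables do not carry over. Pictures are saved under pics/ and viewed, and the job is handed in when it is done.

```bash
ls; mkdir -p pics; python3 - <<'E'
from rig import manip
import cv2
s=manip.observe();print(s['t'],s['eef_pos'],s['orientation'],s['finger_gap'],manip.grasp_offset)
for c in ['side','top']:
    im=manip.read_camera(c);cv2.imwrite(f'pics/{c}0.png',im[:,:,::-1])
    print(c,manip.camera_params(c))
    for n in ['blue_carrier_center','orange_carrier_center','mixer_seat','mixer']:
        print(n,[(d['position'],d['score']) for d in manip.tip_of(c,n)])
E
```

```text
pics
0.0 [0.21975482 0.63780564 0.29122608] [[ 9.45411219e-01 -3.25879493e-01 -4.28322336e-04]
 [-3.25879749e-01 -9.45409809e-01 -1.63793231e-03]
 [ 1.28828414e-04  1.68810116e-03 -9.99998567e-01]] 0.0873979157994076 0.0468
side {'K': array([[481.89846601,   0.        , 281.46425662],
       [  0.        , 481.89846601, 214.52433923],
       [  0.        ,   0.        ,   1.        ]]), 'xyz': array([ 0.03812251, -0.73503628,  0.56349333]), 'orientation': array([[ 0.8546013 ,  0.25150576, -0.45431429],
       [-0.51925544,  0.40459491, -0.75277935],
       [-0.00551509,  0.87923137,  0.47636307]])}
blue_carrier_center [([0.7988, 0.4241], 0.97), ([0.551, 0.2979], 0.92), ([0.521, 0.4329], 0.76)]
orange_carrier_center [([0.4471, 0.528], 0.7)]
mixer_seat [([0.6488, 0.6461], 0.6)]
mixer [([0.7536, 0.6409], 0.78)]
top {'K': array([[517.59001123,   0.        , 281.85141428],
       [  0.        , 517.59001123, 210.46313099],
       [  0.        ,   0.        ,   1.        ]]), 'xyz': array([0.32106998, 0.01702187, 1.00758019]), 'orientation': array([[-0.03006273,  0.98616706, -0.1630054 ],
       [-0.99941491, -0.03231766, -0.01119884],
       [-0.01631188,  0.16257336,  0.98656162]])}
blue_carrier_center [([0.5298, 0.3998], 0.88), ([0.745, 0.3632], 0.7), ([0.7529, 0.7288], 0.63)]
orange_carrier_center [([0.3074, 0.315], 0.73)]
mixer_seat [([0.4567, 0.7632], 0.67)]
mixer [([0.4729, 0.7393], 0.98)]
```

View pics/side0.png

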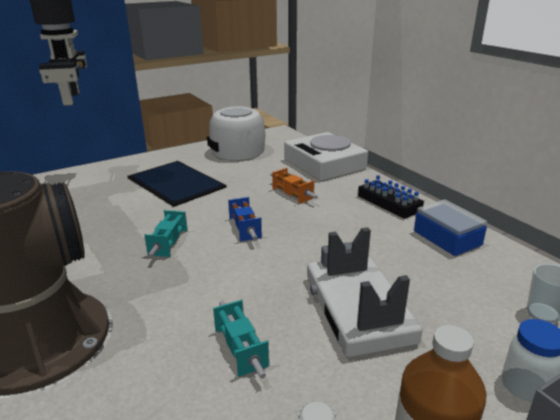

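View pics/top0.png

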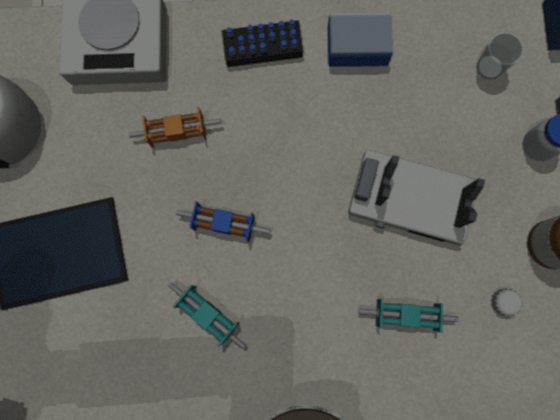

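```bash
cat > h.py <<'E'
import numpy as np
from rig import manip
def ray(c,px):  # px=(col,row)
    p=manip.camera_params(c);K=p['K'];R=np.array(p['orientation'])
    d=R@np.array([(px[0]-K[0,2])/K[0,0],-(px[1]-K[1,2])/K[1,1],-1]);return np.array(p['xyz']),d
def onz(c,px,z):
    o,d=ray(c,px);return o+d*(z-o[2])/d[2]
def tri(a,b):
    A=[];B=[]
    for c,px in (('top',a),('side',b)):
        o,d=ray(c,px);d=d/np.linalg.norm(d);P=np.eye(3)-np.outer(d,d);A.append(P);B.append(P@o)
    return np.linalg.solve(sum(A),sum(B))
def proj(c,X):
    p=manip.camera_params(c);K=p['K'];q=np.array(p['orientation']).T@(np.array(X)-p['xyz'])
    return np.array([K[0,2]+K[0,0]*q[0]/-q[2],K[1,2]-K[1,1]*q[1]/-q[2]])
E
python3 - <<'E'
from h import *
import cv2
print('blue tri',tri((223.9,222.5),(242.4,218.8)),'z',onz('top',(223.9,222.5),.026),onz('side',(242.4,218.8),.026))
print('seat tri',tri((427.4,191.8),(361.8,272.5)),onz('top',(427.4,191.8),.09),onz('side',(361.8,272.5),.09))
print('mixer tri',tri((414,198.6),(358.9,316.5)),onz('top',(414,198.6),0),onz('side',(358.9,316.5),0))
t=cv2.imread('pics/top0.png');s=cv2.imread('pics/side0.png')
cv2.imwrite('pics/z1.png',cv2.resize(t[190:255,165:285],None,fx=6,fy=6,interpolation=cv2.INTER_CUBIC))
cv2.imwrite('pics/z2.png',cv2.resize(t[140:255,340:495],None,fx=5,fy=5,interpolation=cv2.INTER_CUBIC))
cv2.imwrite('pics/z3.png',cv2.resize(s[220:355,295:425],None,fx=4,fy=4,interpolation=cv2.INTER_CUBIC))
E
```

```text
blue tri [0.46237432 0.14001377 0.02843862] z [0.46350099 0.14000173 0.026     ] [0.46348628 0.14421511 0.026     ]
seat tri [ 0.4975358  -0.23481827  0.09113825] [ 0.49811665 -0.2353616   0.09      ] [ 0.49818746 -0.23354195  0.09      ]
mixer tri [ 0.50256117 -0.23362572 -0.00668385] [ 0.50271289 -0.23278824  0.        ] [ 0.49552063 -0.2391497   0.        ]
```

```bash
true
```

```text
(no output)
```

View pics/z1.png

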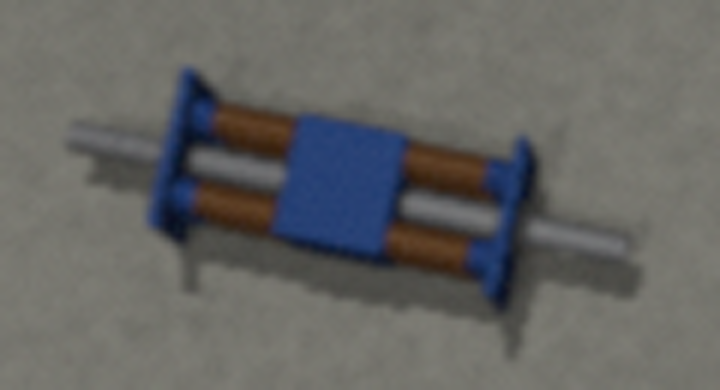

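View pics/z2.png

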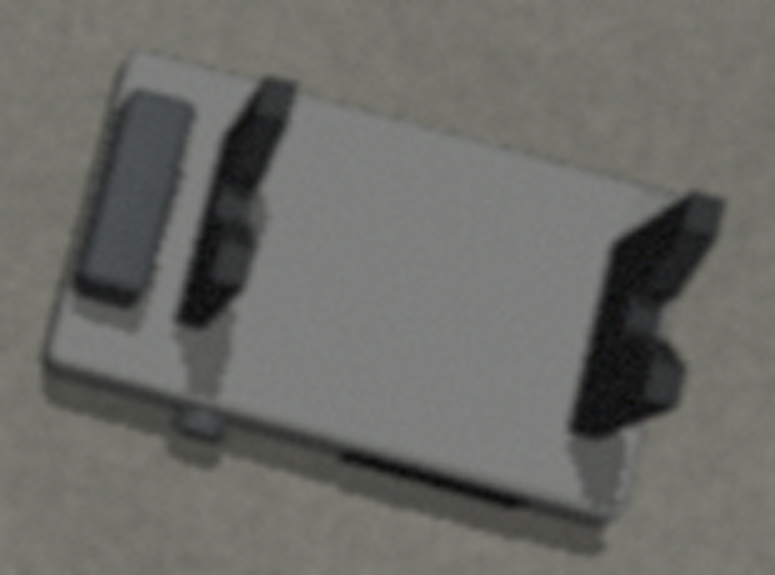

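View pics/z3.png

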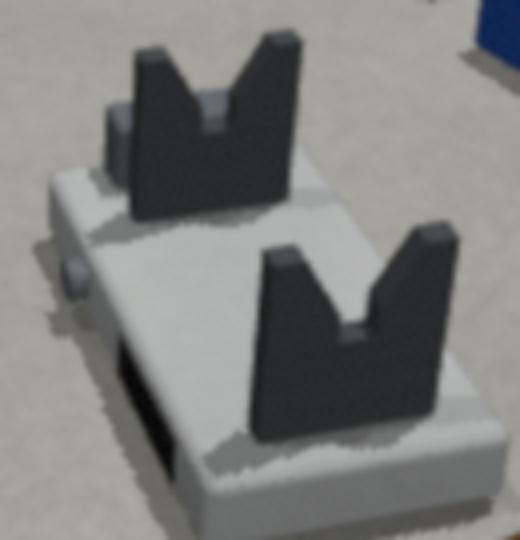

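```bash
cat > fit.py <<'E'
from h import *
from scipy.optimize import least_squares
a=onz('top',(177,212),.026);b=onz('top',(269.5,230.5),.026)
print('ends',a,b,np.linalg.norm(a-b),'mid',(a+b)/2)
d=a-b;print('carrier yaw',np.degrees(np.arctan2(-d[0],d[1])))
Z2=lambda u,v:(340+u/5-.4,140+v/5-.4);Z3=lambda u,v:(295+u/4-.4,220+v/4-.4)
obs=[('top',Z2(237,205),(0,.076,.085)),('top',Z2(640,318),(0,-.076,.085)),
('top',Z2(297,82),(.038,.070,.127)),('top',Z2(723,203),(.038,-.082,.127)),
('top',Z2(130,55),(.065,.125,.04)),('top',Z2(48,358),(-.065,.125,.04)),('top',Z2(608,515),(-.065,-.1,.04)),
('side',Z3(213,127),(0,.07,.085)),('side',Z3(353,333),(0,-.076,.085)),
('side',Z3(254,437),(-.038,-.082,.04)),('side',Z3(437,412),(.038,-.082,.04)),('side',Z3(135,220),(-.038,.07,.04)),('side',Z3(290,198),(.038,.07,.04))]
def W(p,l):
    c,s=np.cos(p[2]),np.sin(p[2]);return np.array([p[0]+c*l[0]-s*l[1],p[1]+s*l[0]+c*l[1],l[2]])
for sel in ('top','side',''):
    o=[x for x in obs if sel in x[0]]
    f=lambda p:np.concatenate([proj(c,W(p,l))-px for c,px,l in o])
    r=least_squares(f,[.5,-.235,-.2],loss='soft_l1');print(sel,r.x[:2],np.degrees(r.x[2]))
print(r.fun.reshape(-1,2).round(1).tolist())
E
python3 fit.py
```

```text
ends [0.48687235 0.23030505 0.026     ] [0.44523938 0.052923   0.026     ] 0.1822023547117265 mid [0.46605587 0.14161403 0.026     ]
carrier yaw -13.208690067105968
top [ 0.49857393 -0.23556   ] -17.93060934295643
side [ 0.50389864 -0.23255609] -17.804847730524024
 [ 0.50017589 -0.23537153] -17.619827909575573
[[-1.3, -0.5], [0.3, -0.8], [-0.3, -0.7], [0.1, -1.9], [-0.7, -3.7], [-1.4, -0.3], [3.5, 0.6], [0.6, 1.8], [-1.0, 0.1], [0.2, 2.9], [-1.1, 1.2], [-0.8, 1.8], [-1.0, 1.5]]
```

```bash
python3 -m inch '[[1,1,0,0,0],[1,1,0,0,0],[1,1,0,0,0],[1,1,0,0,0],[1,1,0,0,0]]'; python3 -m inch '[[1,1,0,0,0],[1,1,0,0,0],[1,1,0,0,0],[1,1,0,0,0],[1,1,0,0,0]]'; python3 -m inch '[[1,1,0,0,0],[1,1,0,0,0],[1,1,0,0,0],[1,1,0,0,0],[1,1,0,0,0]]'; python3 -m inch '[[0.93,0.9,0.5,0.735,0],[0.93,0.9,0.5,0.735,0],[0.93,0.9,0.5,0.735,0],[0.93,0.9,0.5,0.735,0],[0.93,0.9,0.5,0.735,0],[0.93,0.9,0.5,0.735,0],[0.93,0.9,0.5,0.735,0],[0.93,0.9,0.5,0.735,0],[0.93,0.9,0.5,0.735,0],[0.93,0.9,0.5,0.735,0],[0.93,0.9,0.5,0.735,0],[0.93,0.9,0.5,0.735,0]]'
```

```text
t: 0.92
eef_pos: [0.2832, 0.5078, 0.2931]
orientation: [[0.945, -0.328, 0.0], [-0.328, -0.945, 0.001], [-0.0, -0.001, -1.0]]
contact_force: [-0.4, -0.0, -0.5]
finger_gap: 0.0878
t: 1.33
eef_pos: [0.3448, 0.3813, 0.2927]
orientation: [[0.945, -0.328, 0.0], [-0.328, -0.945, 0.001], [-0.0, -0.001, -1.0]]
contact_force: [-0.8, 0.8, 0.5]
finger_gap: 0.0876
t: 1.75
eef_pos: [0.4068, 0.2549, 0.2925]
orientation: [[0.945, -0.328, 0.0], [-0.328, -0.945, 0.0], [0.0, -0.0, -1.0]]
contact_force: [-0.9, -0.1, -0.3]
finger_gap: 0.0877
t: 2.75
eef_pos: [0.4648, 0.1428, 0.2422]
orientation: [[-0.235, -0.972, 0.0], [-0.972, 0.235, 0.0], [-0.0, -0.0, -1.0]]
contact_force: [-0.5, -0.6, 1.2]
finger_gap: 0.0879
```

```bash
python3 -m inch '[[0,0,0.4,0,0],[0,0,0.8,0,0],[0,0,0.9,0,0],[0,0,0.9,0,0]]'; python3 - <<'E'
from h import *
import cv2
for c in ['side','top']:
    cv2.imwrite(f'pics/{c}1.png',manip.read_camera(c)[:,:,::-1])
a=cv2.imread('pics/side1.png')[120:270,170:330];b=cv2.imread('pics/top1.png')[150:300,140:300]
cv2.imwrite('pics/c1.png',cv2.resize(np.hstack([a,b]),None,fx=2.4,fy=2.4))
E
```

```text
t: 3.08
eef_pos: [0.4631, 0.1415, 0.149]
orientation: [[-0.229, -0.973, -0.005], [-0.973, 0.229, -0.003], [0.004, 0.004, -1.0]]
contact_force: [0.1, -0.2, 0.4]
finger_gap: 0.0876
```

View pics/c1.png

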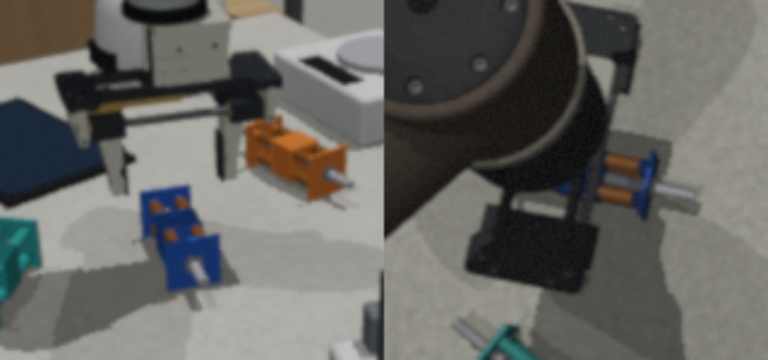

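The side view shows the fingers straddling the blue carrier (block at about 240,218), with the orange one clear behind. Descending and gripping.

```bash
python3 -m inch '[[0,0,0.35,0,0],[0,0,0.6,0,0],[0,0,0.73,0,0],[0,0,0.73,0,0],[0,0,0.73,0,0]]'; python3 -m inch '[[0,0,0,0,1],[0,0,0,0,1],[0,0,0,0,1],[0,0,0,0,1],[0,0,0,0,1],[0,0,0,0,1],[0,0,0,0,1],[0,0,0,0,1],[0,0,0,0,1],[0,0,0,0,1]]'
```

```text
t: 3.6
eef_pos: [0.4653, 0.1423, 0.0802]
orientation: [[-0.228, -0.974, 0.001], [-0.974, 0.228, 0.0], [-0.001, -0.001, -1.0]]
contact_force: [0.0, 0.3, -0.1]
finger_gap: 0.0877
t: 4.43
eef_pos: [0.4646, 0.1415, 0.0793]
orientation: [[-0.229, -0.973, 0.0], [-0.973, 0.229, 0.0], [-0.0, -0.0, -1.0]]
contact_force: [0.4, -0.2, 2.2]
finger_gap: 0.0396
```

```bash
python3 -m inch '[[0,0,-0.1,0,1],[0,0,-0.3,0,1],[0,0,-0.6,0,1],[0,0,-0.8,0,1],[0,0,-1,0,1],[0,0,-1,0,1]]';python3 -m inch '[[0,0,-0.3,0,1],[0,0,-0.6,0,1],[0,0,-0.8,0,1],[0,0,-0.8,0,1],[0,0,-0.8,0,1]]';  python3 - <<'E'
from h import *
import cv2
for c in ['side','top']:
    cv2.imwrite(f'pics/{c}2.png',manip.read_camera(c)[:,:,::-1])
    print([(d['position'],d['score']) for d in manip.tip_of(c,'blue_carrier_center')])
a=cv2.imread('pics/side2.png')[80:230,170:330];b=cv2.imread('pics/top2.png')[150:300,140:300]
cv2.imwrite('pics/c2.png',cv2.resize(np.hstack([a,b]),None,fx=2.4,fy=2.4))
s=manip.observe();print(s['eef_pos'],s['orientation'],s['finger_gap'],s['joints'],s['contact_force'])
E
```

```text
t: 4.93
eef_pos: [0.4657, 0.1422, 0.1826]
orientation: [[-0.228, -0.974, 0.004], [-0.974, 0.228, 0.003], [-0.004, -0.004, -1.0]]
contact_force: [1.2, 0.5, -2.1]
finger_gap: 0.0399
t: 5.35
eef_pos: [0.4642, 0.1415, 0.2591]
orientation: [[-0.229, -0.973, 0.0], [-0.973, 0.229, 0.001], [-0.001, -0.0, -1.0]]
contact_force: [0.1, 0.6, -2.9]
finger_gap: 0.0397
[([0.3417, 0.4221], 0.95), ([0.5476, 0.2934], 0.89), ([0.8024, 0.4262], 0.56)]
[([0.5057, 0.368], 0.81), ([0.7479, 0.7271], 0.8), ([0.7488, 0.3661], 0.59)]
[0.46368122 0.14098511 0.25746137] [[-0.2291777  -0.97338102 -0.00264026]
 [-0.97338215  0.22918237 -0.00162245]
 [ 0.00218436  0.00219815 -0.9999952 ]] 0.03980842176132573 [ 4.02066742e+01  4.09668384e+00 -2.54864674e+01 -3.06036236e-02
 -6.05923946e+01 -5.34404405e+01] [-0.32655439  0.18346591 -1.93401518]
```

View pics/c2.png

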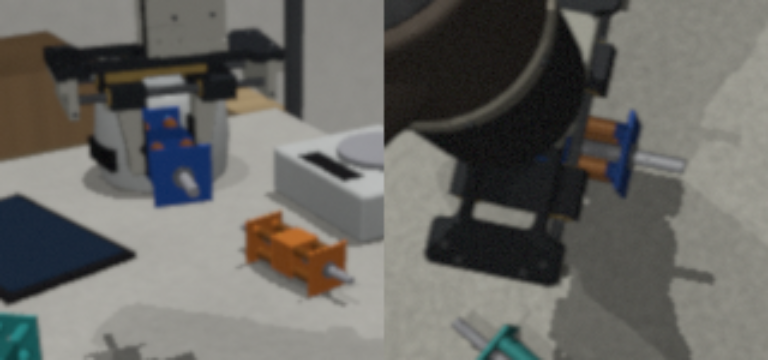

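```bash
python3 - <<'E'
from h import *
e=onz('top',(265.4,218.8),.204);print(e)
ax=np.array([.229,.973]);c=e[:2]+.092*ax;print('center',c)
a=ax/np.linalg.norm(ax); t=np.array([.4637,.1410]);print('along',(c-t)@a,'perp',(c-t)@[a[1],-a[0]])
# target
p=np.array([.499,-.2352]);yaw=np.radians(-17.8)
R=np.array(manip.observe()['orientation'])
d=np.array([*(p-t),0]);print('tool delta',R.T@d)
E
```

```text
[0.44142607 0.05236665 0.204     ]
center [0.46249407 0.14188265]
along 0.0005828989314883213 perp -0.0013760687968460575
tool delta [ 0.35809639 -0.12057876  0.00051716]
```

```bash
python3 -m inch '[[0.25,-0.08,0,0,1],[0.5,-0.17,0,0,1],[0.75,-0.25,0,0,1],[1,-0.34,0,0,1]]'; python3 -m inch '[[0.25,-0.08,0,0,1],[0.5,-0.17,0,0,1],[0.75,-0.25,0,0,1],[1,-0.34,0,0,1]]';python3 -m inch '[[0.25,-0.08,0,0,1],[0.5,-0.17,0,0,1],[0.75,-0.25,0,0,1],[1,-0.34,0,0,1]]';python3 -m inch '[[0.25,-0.08,0,0.02,1],[0.4,-0.15,0,0.04,1],[0.52,-0.18,0,0.04,1],[0.58,-0.19,0,0.04,1],[0.58,-0.19,0,0.04,1],[0.58,-0.19,0,0.04,1]]';  python3 - <<'E'
from h import *
import cv2
for c in ['side','top']:
    cv2.imwrite(f'pics/{c}3.png',manip.read_camera(c)[:,:,::-1])
    for n in ['blue_carrier_center','mixer_seat','mixer']:
      print([(np.array(d['position'])[::-1]*[560,420],d['score']) for d in manip.tip_of(c,n)])
s=manip.observe();print(s['eef_pos'],s['orientation'],s['finger_gap'])
a=cv2.imread('pics/side3.png')[140:360,270:450];b=cv2.imread('pics/top3.png')[80:300,330:510]
cv2.imwrite('pics/c3.png',cv2.resize(np.hstack([a,b]),None,fx=2.2,fy=2.2))
E
```

```text
t: 5.88
eef_pos: [0.474, 0.0352, 0.2579]
orientation: [[-0.228, -0.974, -0.002], [-0.974, 0.228, -0.001], [0.001, 0.002, -1.0]]
contact_force: [0.4, -0.7, -2.0]
finger_gap: 0.0396
t: 6.22
eef_pos: [0.4842, -0.0702, 0.2579]
orientation: [[-0.229, -0.973, -0.002], [-0.973, 0.229, -0.0], [0.001, 0.002, -1.0]]
contact_force: [0.7, -0.2, -2.9]
finger_gap: 0.0399
t: 6.55
eef_pos: [0.4944, -0.1752, 0.2578]
orientation: [[-0.229, -0.973, -0.002], [-0.973, 0.229, 0.0], [0.0, 0.002, -1.0]]
contact_force: [-0.5, 1.6, -1.9]
finger_gap: 0.04
t: 7.05
eef_pos: [0.4999, -0.2344, 0.2586]
orientation: [[-0.306, -0.952, -0.001], [-0.952, 0.306, 0.0], [-0.0, 0.001, -1.0]]
contact_force: [-0.5, 0.2, -2.0]
finger_gap: 0.0399
[(array([366.408, 210.798]), 0.96), (array([238.   , 338.394]), 0.76), (array([169.4  , 231.714]), 0.67)]
[(array([361.312, 274.008]), 0.77), (array([292.208, 185.304]), 0.7)]
[(array([361.424, 313.908]), 0.55)]
[(array([208.32 , 314.286]), 0.67)]
[]
[]
[ 0.5003307  -0.23436056  0.25938251] [[-3.05257483e-01 -9.52269769e-01  3.94480603e-04]
 [-9.52269847e-01  3.05257495e-01 -3.06808186e-05]
 [-9.12017446e-05 -3.85017532e-04 -9.99999922e-01]] 0.03978006834902215
```

View pics/c3.png

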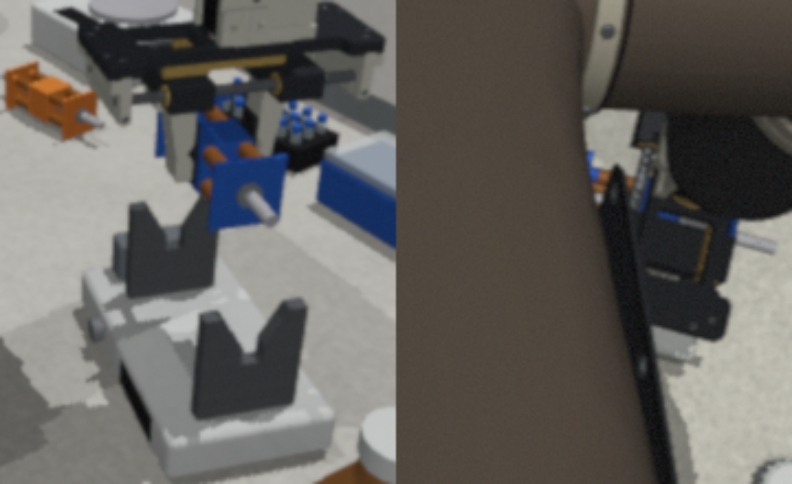

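```bash
python3 - <<'E'
from h import *
y=np.radians(-17.8);mx=np.array([np.cos(y),np.sin(y)]);my=np.array([-mx[1],mx[0]])
c=onz('side',(366.4,210.8),.206)[:2];e=onz('side',(392.7,238),.206)[:2]
s=onz('side',(361.5,273),.09)[:2];print(c,e,s,e+.092*my)
for q in (c,e+.092*my): print('rel side seat',(q-s)@mx,(q-s)@my)
print('tcp rel',(np.array([.5003,-.2344])-[.4988,-.2352])@mx)
# far end / slot lines as seen in side: slot centres at top of uprights
for l in [(0,.07,.085),(0,-.082,.085)]:
    print(proj('side',(.4988+mx[0]*l[0]+my[0]*l[1],-.2352+mx[1]*l[0]+my[1]*l[1],l[2])))
E
```

```text
[ 0.499203   -0.23026803] [ 0.47725741 -0.31384069] [ 0.4968285 -0.2344007] [ 0.50538138 -0.22624479]
rel side seat 0.0009974933122391273 0.004660708224772935
rel side seat 0.005650217950752568 0.010380054163308677
tcp rel 0.0011836378451426735
[347.93510664 253.29316759]
[382.53977036 305.61289523]
```

```bash
python3 -m inch '[[0,-0.01,0.2,0,1],[0,-0.01,0.4,0,1],[0,-0.01,0.6,0,1],[0,-0.01,0.75,0,1],[0,-0.01,0.8,0,1],[0,-0.01,0.8,0,1]]';  python3 - <<'E'
from h import *
import cv2
c='side'
cv2.imwrite(f'pics/{c}4.png',manip.read_camera(c)[:,:,::-1])
s=manip.observe();print(s['eef_pos'],s['contact_force'],s['finger_gap'])
a=cv2.imread('pics/side4.png')[190:360,280:440]
cv2.imwrite('pics/c4.png',cv2.resize(a,None,fx=3.5,fy=3.5,interpolation=cv2.INTER_CUBIC))
E
```

```text
t: 7.95
eef_pos: [0.5006, -0.2349, 0.178]
orientation: [[-0.306, -0.952, -0.003], [-0.952, 0.306, 0.0], [0.0, 0.003, -1.0]]
contact_force: [0.3, -0.9, -2.4]
finger_gap: 0.0401
[ 0.50126477 -0.23508969  0.17920712] [ 1.21922226  0.19459211 -1.76127511] 0.039798559600121755
```

View pics/c4.png

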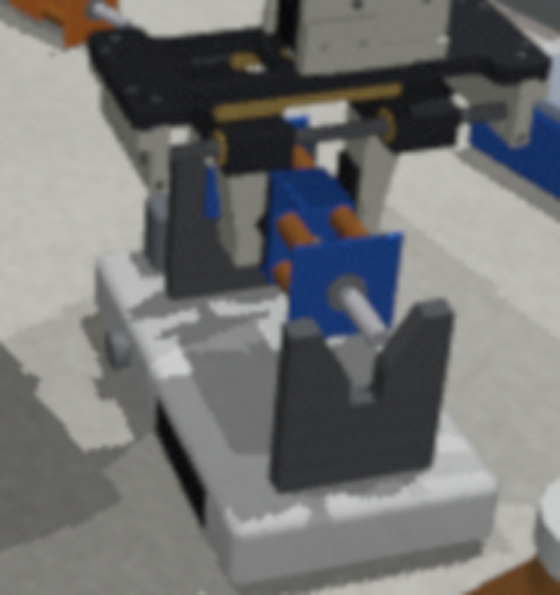

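The axle sits centred in the mouth of the near slot (axle about (368,325) against mid-mouth (369,319) in the crop). Lowering further.

```bash
python3 -m inch '[[0,0.015,0.06,0,1],[0,0.015,0.12,0,1],[0,0.015,0.18,0,1],[0,0.015,0.23,0,1],[0,0.015,0.25,0,1],[0,0.015,0.25,0,1]]';  python3 - <<'E'
from h import *
import cv2
c='side'
cv2.imwrite(f'pics/{c}5.png',manip.read_camera(c)[:,:,::-1])
s=manip.observe();print(s['eef_pos'],s['contact_force'],s['finger_gap'])
a=cv2.imread('pics/side5.png')[190:360,280:440]
cv2.imwrite('pics/c5.png',cv2.resize(a,None,fx=3.5,fy=3.5,interpolation=cv2.INTER_CUBIC))
E
```

```text
t: 8.5
eef_pos: [0.4994, -0.2346, 0.1535]
orientation: [[-0.306, -0.952, -0.001], [-0.952, 0.306, 0.0], [0.0, 0.001, -1.0]]
contact_force: [0.7, -0.5, -2.2]
finger_gap: 0.0399
[ 0.49969794 -0.2346512   0.15392013] [ 0.57290899 -0.21919673 -2.27251835] 0.039784803857229316
```

View pics/c5.png

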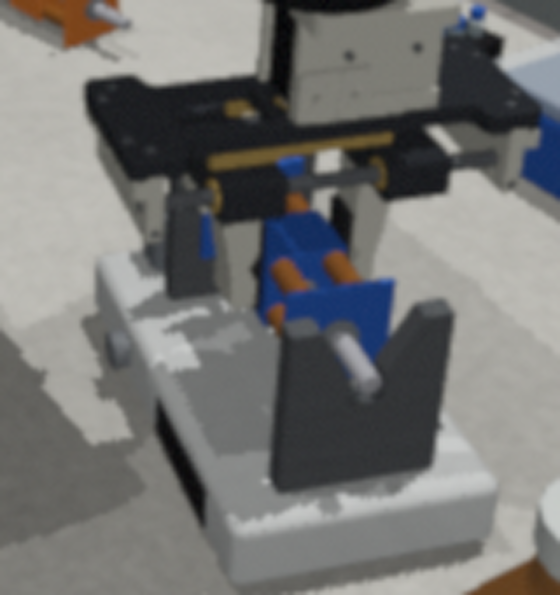

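```bash
python3 -m inch '[[0,0,0.03,0,1],[0,0,0.05,0,1],[0,0,0.07,0,1],[0,0,0.09,0,1],[0,0,0.1,0,1],[0,0,0.1,0,1],[0,0,0.1,0,1]]';  python3 - <<'E'
from h import *
import cv2
c='side'
cv2.imwrite(f'pics/{c}6.png',manip.read_camera(c)[:,:,::-1])
s=manip.observe();print(s['eef_pos'],s['contact_force'],s['wrist_torque'],s['finger_gap'])
a=cv2.imread('pics/side6.png')[190:360,280:440]
cv2.imwrite('pics/c6.png',cv2.resize(a,None,fx=3.5,fy=3.5,interpolation=cv2.INTER_CUBIC))
E
```

```text
t: 9.13
eef_pos: [0.4998, -0.2346, 0.1441]
orientation: [[-0.306, -0.952, -0.0], [-0.952, 0.306, -0.0], [0.0, 0.0, -1.0]]
contact_force: [-0.1, 1.3, -2.6]
finger_gap: 0.0395
[ 0.4998278  -0.23463737  0.14421764] [-0.66222974 -0.47322033 -2.73424921] [ 0.06616327 -0.09930043  0.01239138] 0.04033024555689196
```

View pics/c6.png

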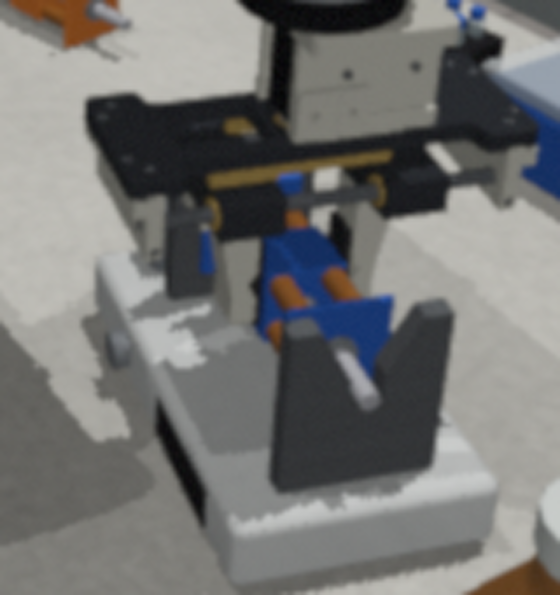

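```bash
python3 -m inch '[[0,0,0.01,0,1],[0,0,0.015,0,1],[0,0,0.015,0,1],[0,0,0.015,0,1]]'
```

```text
t: 9.52
eef_pos: [0.5, -0.2347, 0.1432]
orientation: [[-0.306, -0.952, 0.001], [-0.952, 0.306, -0.0], [-0.0, -0.001, -1.0]]
contact_force: [-1.9, 2.0, 3.7]
finger_gap: 0.0398
```

Contact: the vertical force went from -2.6 to +3.7 N at the expected height, so I am releasing.

```bash
python3 -m inch '[[0,0,0,0,0.8],[0,0,0,0,0.5],[0,0,0,0,0],[0,0,0,0,0],[0,0,0,0,0],[0,0,0,0,0],[0,0,0,0,0],[0,0,0,0,0],[0,0,0,0,0],[0,0,0,0,0]]';  python3 - <<'E'
from h import *
import cv2
c='side'
cv2.imwrite(f'pics/{c}7.png',manip.read_camera(c)[:,:,::-1])
s=manip.observe();print(s['eef_pos'],s['contact_force'],s['finger_gap'])
a=cv2.imread('pics/side7.png')[190:360,280:440]
cv2.imwrite('pics/c7.png',cv2.resize(a,None,fx=3.5,fy=3.5,interpolation=cv2.INTER_CUBIC))
E
```

```text
t: 10.35
eef_pos: [0.4998, -0.2346, 0.1427]
orientation: [[-0.306, -0.952, -0.0], [-0.952, 0.306, -0.0], [0.0, 0.0, -1.0]]
contact_force: [0.9, 0.1, 0.3]
finger_gap: 0.0867
[ 0.49977279 -0.23463142  0.14264957] [ 0.03124756 -0.34253308  0.136329  ] 0.08685551994757106
```

View pics/c7.png

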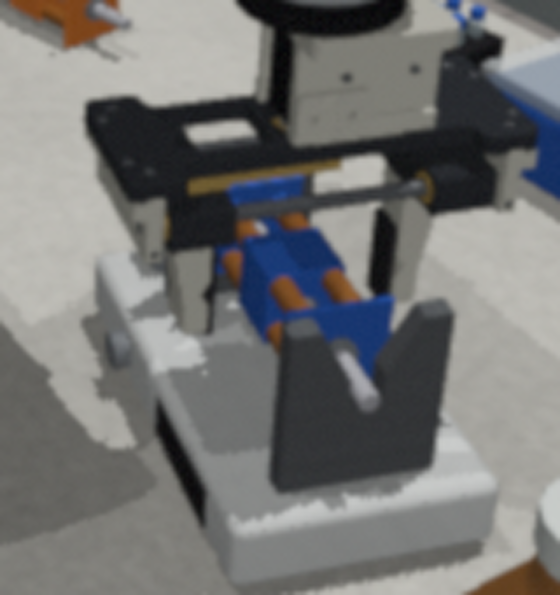

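The fingers are open and clear of the block, and the carrier has not moved. Retreating straight up, then aside for a clear look.

```bash
python3 -m inch '[[0,0,-0.15,0,0],[0,0,-0.35,0,0],[0,0,-0.6,0,0],[0,0,-0.8,0,0],[0,0,-1,0,0],[0,0,-1,0,0]]'; python3 -m inch '[[0,0,-0.3,0,0],[0,0,-0.6,0,0],[0,0,-0.8,0,0],[0,0,-0.8,0,0]]'; python3 -m inch '[[-0.3,0,0,0,0],[-0.6,0,0,0,0],[-1,0,0,0,0],[-1,0,0,0,0]]';python3 -m inch '[[-0.3,0,0,0,0],[-0.6,0,0,0,0],[-1,0,0,0,0],[-1,0,0,0,0]]';python3 -m inch '[[-0.3,0,0,0,0],[-0.6,0,0,0,0],[-1,0,0,0,0],[-1,0,0,0,0],[-1,0,0,0,0]]';  python3 - <<'E'
from h import *
import cv2
for c in ['side','top']:
    cv2.imwrite(f'pics/{c}8.png',manip.read_camera(c)[:,:,::-1])
    for n in ['blue_carrier_center','orange_carrier_center']:
      print(c,[(np.array(d['position'])[::-1]*[560,420],d['score']) for d in manip.tip_of(c,n)])
a=cv2.imread('pics/side8.png')[190:360,280:440];b=cv2.imread('pics/top8.png')[110:280,340:500]
cv2.imwrite('pics/c8.png',cv2.resize(np.hstack([a,b]),None,fx=2.5,fy=2.5,interpolation=cv2.INTER_CUBIC))
E
```

```text
t: 10.9
eef_pos: [0.5015, -0.2352, 0.247]
orientation: [[-0.305, -0.952, 0.006], [-0.952, 0.305, -0.002], [-0.0, -0.007, -1.0]]
contact_force: [0.9, -0.2, 0.7]
finger_gap: 0.0877
t: 11.23
eef_pos: [0.5013, -0.2353, 0.3274]
orientation: [[-0.306, -0.952, 0.007], [-0.952, 0.305, -0.002], [-0.0, -0.007, -1.0]]
contact_force: [0.8, -0.3, 0.7]
finger_gap: 0.0877
t: 11.57
eef_pos: [0.5317, -0.1352, 0.322]
orientation: [[-0.303, -0.953, 0.0], [-0.953, 0.303, 0.001], [-0.001, -0.0, -1.0]]
contact_force: [-1.0, -1.3, -0.3]
finger_gap: 0.0876
t: 11.9
eef_pos: [0.5625, -0.0397, 0.3217]
orientation: [[-0.303, -0.953, 0.0], [-0.953, 0.303, 0.001], [-0.001, 0.0, -1.0]]
contact_force: [-0.3, -0.8, 0.9]
finger_gap: 0.0878
t: 12.32
eef_pos: [0.5918, 0.0528, 0.3214]
orientation: [[-0.303, -0.953, -0.002], [-0.953, 0.303, -0.0], [0.001, 0.001, -1.0]]
contact_force: [-0.3, -1.2, -0.7]
finger_gap: 0.0875
side [(array([362.712, 269.304]), 0.85), (array([166.88 , 229.488]), 0.71)]
side [(array([289.688, 186.186]), 0.77)]
top [(array([426.72 , 193.494]), 0.85), (array([406.392, 316.596]), 0.71), (array([205.576, 315.714]), 0.68)]
top [(array([176.512, 124.614]), 0.96)]
```

View pics/c8.png

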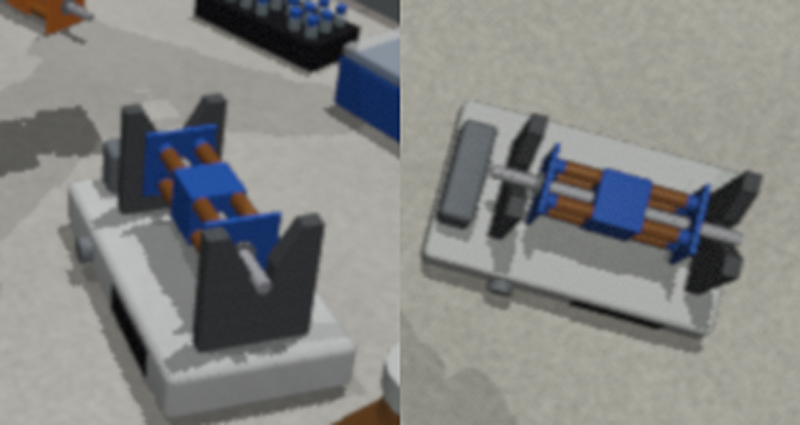

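```bash
python3 - <<'E'
from h import *
c=tri((426.7,193.5),(362.7,269.3));print(c)
a=onz('top',(340+(495-400)/2.5,110+172/2.5),.09);b=onz('top',(340+(740-400)/2.5,110+237/2.5),.09);d=a-b
print(a,b,np.linalg.norm(d),np.degrees(np.arctan2(-d[0],d[1])))
y=np.radians(-17.8);mx=np.array([np.cos(y),np.sin(y)]);my=np.array([-mx[1],mx[0]])
for q in (c,(a+b)/2):
    r=q[:2]-[.4988,-.2352];print(r@mx,r@my)
print(manip.sign_off())
E
```

```text
[ 0.49613883 -0.23359345  0.09651824]
[ 0.52502315 -0.14823171  0.09      ] [ 0.4715633  -0.32007784  0.09      ] 0.17996956950266924 -17.280466242637974
-0.0030248897979912124 0.0007161375645380875
-0.0008020348975336062 0.0008402729559885181
the job is handed in; nothing more can be done
None
```

I gripped the blue carrier on its block and lowered it into the mixer until contact, at the expected seated height. I then released it, moved the arm clear and handed the job in at about 12.5 s. No verdict was reported.

Last checks before hand-in:
- **Seating:** both cameras show each axle end down in its slot, with the vials between the uprights.
- **Position:** the axle ends measured in the top picture put the carrier's centre within about 1 mm of the slot line and 1 mm of its middle. Its axle is about 0.5° from the mixer's.
- **Disagreement on height:** triangulating the two cameras' network detections gave a centre height of 96.5 mm, just outside the 84–96 mm band. It also put the centre 3 mm off across the slots. I trusted the contact height instead: the gripper stopped where the axle should be at 90 mm. The pictures agree with that, and the same triangulation had also read 1–2 mm high earlier.
- **Contact and release:** the vertical force changed from -2.6 to +3.7 N on touching down. After release the carrier did not visibly move, and the gripper was open and well away from everything.
- **Orange carrier:** it was never approached closely. Its detected position shifted by only a few pixels between the first and last pictures, and it looked unmoved.

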